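# Seat the vial tray on its locating pins

## Robot

A 6-joint arm with a two-finger parallel gripper is mounted at the origin on the work surface. World frame = base frame: x ahead of the robot, y to its left, z up, the work surface at z = 0. Lengths are in mm, angles in rad, forces in N, time in s.
With the tool pointing down it reaches from about 275 to 825 mm from the base axis. Payload 5.2 kg.
Tool frame: the origin (TCP) lies at the very end of the fingers, on their centre line; the grasp point (between the pads) lies 19 mm behind it; z points along the fingers, y is the line along which they close (so a half turn about z gives the same grasp; the last joint's range is limited). The gripper opens to 93 mm and grips with 3 to 60 N. Pads are 15 mm wide; open, the fingers measure 128 mm over their backs; the gripper's body (75 mm by 188 mm) begins 65 mm behind the grasp point.
Start: joints at [-1.445, 0.259, 1.535, -0, 1.348, -0.203], TCP at [177.62, -520.534, 184.053] pointing down, gripper open.
Joint ranges: [-3.14, 3.14], [-0.91, 2.08], [0.19, 2.58], [-1.22, 4.36], [0.22, 2.71], [-3.12, 3.12]. Speed limits (rad/s): [2.57, 2.57, 3.14, 3.14, 3.14, 3.14].

## Interface

Orientations are given as [roll, pitch, yaw] about the fixed x, y, z axes, in that order (R = Rz(yaw) Ry(pitch) Rx(roll)).
In Python, from bench import robot gives the robot as it stands. The module is installed in compiled form; this text tells all that it offers. Calls block until the motion is done:
- robot.move_ptp(position, orientation): joint-space move of the TCP to a pose.
- robot.move_linear(position, ori=None, speed=150, f_stop=None): straight line of the TCP; ori=None keeps the orientation; speed is the mean speed in mm/s. With f_stop (N) it stops when the force on the tool has changed by that much, and returns True; else False.
- robot.move_j(angles): joint-space move.
- robot.move_gripper(opening): opening from 0.0 (shut) to 1.0 (fully open); the grip force is fixed at half the most; returns when the fingers have stopped.
- robot.sleep(seconds).
- robot.inverse_kinematics(position, orientation): joint angles nearest the present ones, or None.
- robot.get_image(name): name is "scene" or "top"; returns a dict with "img" (400x640x3 uint8, blue, green, red), "fovy" (degrees; the focal length in pixels is half the picture's height over the tangent of half this angle, whatever the lens; pixels are square), "cx", "cy" (the principal point, pixels), "eye" and "orientation" of the camera in the world. Camera axes: x right, y down, z forward; pixel columns grow to the right and rows downward; lengths in mm; the calibration is good to about 2 mm. A picture is of the moment at which its call begins. There is no depth.
A pose or a line that the arm cannot do raises robot.MotionError and nothing moves.
- robot.hand_in(): hands the job in; it is judged then, once.
Readings, each from a call of its own:
- robot.current_t(): time.
- robot.current_qpos(): joint angles.
- robot.current_joint_vel(): joint speeds.
- robot.current_joint_efforts(): joint torques, N m.
- robot.current_tcp_pos(): TCP position.
- robot.current_eef_rot(): TCP orientation.
- robot.current_contact_force(): force on the tool from outside, world axes, zero at the start.
- robot.current_ft_torque(): the same for the moment, N m.
- robot.current_gripper_width(): opening from 0.0 (shut) to 1.0 (fully open).
- robot.current_finger_force(): force on a finger pad.
Only numpy, scipy, OpenCV 4.12 (cv2) and the standard library are available. Lean on these libraries where they do the work, as an engineer would, in place of code of your own. Each camera call takes 0.05 s, during which the arm holds its last target. There are 200 camera calls.

## Task

The vial tray lies askew in the sample dock, propped on the dock's two brass pins. With the fingers only pushing, nudge it against the blue fence and sideways along it until both of its holes drop over the pins and it sits flat on the deck. Never lift the tray, and leave the bottle, the jar, the vial and the screwdriver where they are.

Things in the scene. Friction and masses are not known exactly. Their poses are not given: they have to be found in the camera images.
- dock: Fixed dark grey deck, 200 (x) by 280 (y) by 15 mm; deck top 15 mm above the origin. Axes: x away from the robot at yaw 0, y left, z up. Origin on the bench under the tray's home: the deck runs x = -117 to +83, y = -140 to +140 mm. Seated, the tray's origin is at x = 0, y = 0, z = 15 mm here, its axes the dock's, within the holes' play of 1.5 mm. A thin yellow line on the deck frames this home.
- fence (a point): Foot of the blue fence on the deck, middle of its near (inner) face: dock x = +66, y = 0, z = 15 mm. The fence runs along the dock's y over its whole width, 12 mm thick, 22 mm high above the deck. A tray touching it squarely is 1 mm past the centred place, which the holes allow.
- pin0 (a point): Top of the left brass pin of the dock: dock x = +35, y = +30 mm, z = 21 mm. Pins are 8 mm in diameter and stand 6 mm above the deck, the upper 2 mm tapered to 5 mm.
- pin1 (a point): Top of the right brass pin, the same, at dock x = +35, y = -30 mm.
- tray: Loose aluminium plate, 130 (x) by 150 (y) by 10 mm, with a fixed grey block of blue-capped vials (tray x = -62 to +10, up to 42 mm above the underside); about 0.36 kg. Origin: centre of the underside; x to the far edge, y left, z up. Starts within 45 mm and 0.2 rad of home, far end propped 3 degrees up on the pins, near edge on the deck. Smooth, slides under 1 to 2 N; once seated it lies level and the pins stop it.
- hole0 (a point): Centre of the tray's left hole at the underside: tray x = +35, y = +30 mm. Belongs over pin0.
- hole1 (a point): Centre of the tray's right hole at the underside: tray x = +35, y = -30 mm. Belongs over pin1.
- solvent_mid (a point): Middle, half-way up, of a loose whitish bottle with blue cap, 62 mm diameter, 130 mm tall, on the bench beside the dock. To be left alone.
- jar_mid (a point): Middle, half-way up, of a loose amber jar with orange lid, 60 mm diameter, 75 mm tall, beside the dock. To be left alone.
- vial_mid (a point): Middle, half-way up, of a loose glass vial with red cap, 22 mm diameter, 45 mm tall, standing behind the fence. To be left alone.
- driver: Loose screwdriver lying on the bench behind the fence, roughly parallel to it. To be left alone.
Mind the look-alikes: they are no part of the job. Of the things like the tray, leave any that is black; of the rest the larger one is meant.

How it is judged (in metres and radians):
At the end, for the whole second after the job is handed in: Each hole is within 3 mm of its pin's axis, the tray's underside is within 1.5 mm of the deck at both holes and its centre, it is level to 0.02 rad and at rest (horizontal distance between hole0 and pin0 below 0.003 m and horizontal distance between hole1 and pin1 below 0.003 m and z of each of hole0, hole1, tray in the frame of dock below 0.0165 m and angle between tray's own z axis and vertical below 0.02 rad and linear speed of tray below 0.01 m/s); the robot touches nothing.
It fails at once if the tray is lifted (its underside's centre more than 10 mm above the deck) or tipped beyond 0.2 rad (z of tray in the frame of dock above 0.025 m or angle between tray's own z axis and vertical above 0.2 rad).
It fails at once if the bottle, the jar, the vial or the screwdriver is moved more than 15 mm (distance of any of solvent_mid, jar_mid, vial_mid, driver from where it was at the start of the episode above 0.015 m).
It also fails if it takes over 64 s, if anything falls off the work surface, if the arm or the gripper's body presses on something with over 40 N, if the wrist force passes 120 N, or if a joint passes its speed limit or range.

## Working session

There is one attempt and no reset: what is moved stays moved. The work goes in short steps, each a Python script; the robot and the scene stay as the last script left them, time stands still between calls to the robot, and variables do not carry over. Pictures are saved under pics/ and viewed, at most 10 in all, crops included, and the job is handed in when it is done.

```bash
mkdir -p pics; python3 - <<'E'
from bench import robot
import cv2,numpy as np
for n in("scene","top"):
    d=robot.get_image(n);cv2.imwrite(f"pics/{n}0.png",d["img"]);print(n,{k:v for k,v in d.items() if k!="img"})
print(robot.current_t(),robot.current_eef_rot())
E
```

```text
scene {'fovy': 51.56005623856462, 'cx': 315.8784964269031, 'cy': 201.14617839318217, 'eye': array([1205.38568758, -268.74488214,  635.98019244]), 'orientation': array([-2.23517349,  0.01052149,  1.10342303])}
top {'fovy': 50.69847225164215, 'cx': 317.45122010387485, 'cy': 199.68393490737768, 'eye': array([ 508.86186953,   54.65165563, 1020.66555244]), 'orientation': array([-3.07968463e+00, -1.36775389e-03, -1.54949843e+00])}
0.1 [-3.13995171e+00 -3.32538433e-04  3.28774832e-01]
```

View pics/scene0.png

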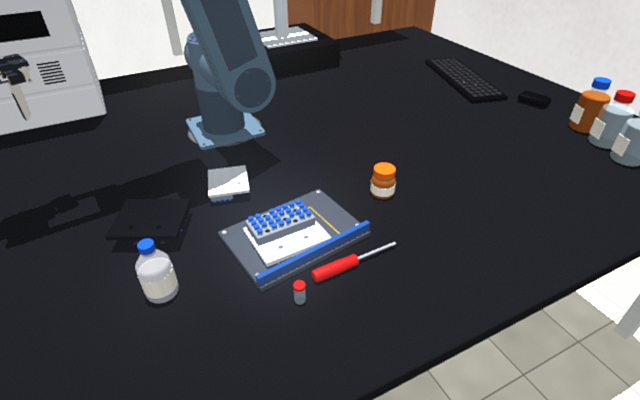

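View pics/top0.png

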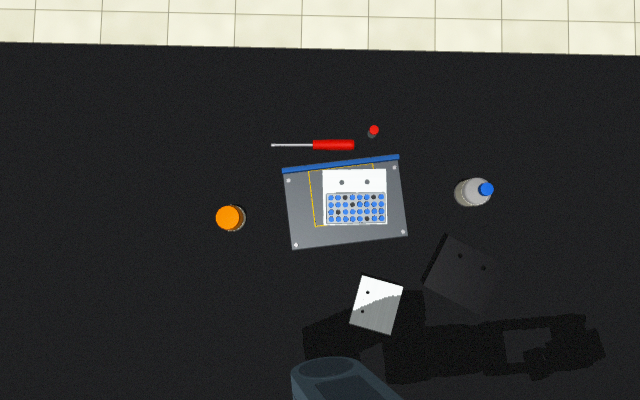

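The top view shows the dock (deck corners about 285,180 / 408,235, blue fence from 283,170 to 399,156). The larger white tray (322–387, 168–225) sits about 12 px right of the yellow home frame and is turned relative to the fence. The bottle (475,190) and jar (230,217) are clear of the sides. The smaller white tray and the black one are decoys.

```bash
cat >h.py <<'E'
import cv2,numpy as np
from scipy.spatial.transform import Rotation as R
def ray(d,p):
    f=200/np.tan(np.radians(d["fovy"]/2))
    v=np.array([(p[0]-d["cx"])/f,(p[1]-d["cy"])/f,1.])
    return R.from_euler("xyz",d["orientation"]).apply(v)
def plane(d,p,z):
    v=ray(d,p);e=np.array(d["eye"]);return e+v*(z-e[2])/v[2]
def tri(d1,p1,d2,p2):
    a,b=ray(d1,p1),ray(d2,p2);e1,e2=np.array(d1["eye"]),np.array(d2["eye"])
    s=np.linalg.lstsq(np.c_[a,-b],e2-e1,rcond=None)[0]
    q,r=e1+a*s[0],e2+b*s[1];return (q+r)/2,np.linalg.norm(q-r)
def biggest(m):
    c=cv2.findContours(m.astype(np.uint8),cv2.RETR_EXTERNAL,cv2.CHAIN_APPROX_NONE)[0]
    return sorted(c,key=cv2.contourArea)[::-1]
E
python3 - <<'E'
from h import *
from bench import robot
D={n:robot.get_image(n) for n in("scene","top")}
for n,d in D.items():
    hsv=cv2.cvtColor(d["img"],cv2.COLOR_BGR2HSV)
    m=cv2.inRange(hsv,(100,130,60),(125,255,255))
    for c in biggest(m)[:3]:
        r=cv2.minAreaRect(c); print(n,"blue",r,cv2.boundingRect(c),cv2.boxPoints(r).round(1).tolist())
    w=cv2.inRange(hsv,(0,0,190),(180,40,255))
    for c in biggest(w)[:8]:
        if cv2.contourArea(c)<6000:print(n,"white",cv2.contourArea(c),cv2.boundingRect(c),cv2.boxPoints(cv2.minAreaRect(c)).round(1).tolist())
cv2.imwrite("pics/tc.png",cv2.resize(D["top"]["img"][140:260,270:430],None,fx=5,fy=5,interpolation=cv2.INTER_CUBIC))
cv2.imwrite("pics/sc.png",cv2.resize(D["scene"]["img"][180:300,210:380],None,fx=4.7,fy=4.7,interpolation=cv2.INTER_CUBIC))
E
```

```text
scene blue ((313.0000305175781, 252.0), (10.733125686645508, 127.90308380126953), 63.43495178222656) (256, 220, 114, 66) [[253.39999389648438, 275.79998779296875], [367.79998779296875, 218.60000610351562], [372.6000061035156, 228.1999969482422], [258.20001220703125, 285.3999938964844]]
scene blue ((145.58824157714844, 245.8529510498047), (16.97749137878418, 18.675243377685547), 75.96376037597656) (136, 237, 20, 18) [[134.5, 239.89999389648438], [152.60000610351562, 235.39999389648438], [156.6999969482422, 251.8000030517578], [138.60000610351562, 256.3999938964844]]
scene blue ((601.0294799804688, 82.88235473632812), (16.97749137878418, 11.884244918823242), 14.03624439239502) (592, 77, 19, 13) [[591.4000244140625, 86.5999984741211], [594.2000122070312, 75.0999984741211], [610.7000122070312, 79.19999694824219], [607.7999877929688, 90.69999694824219]]
scene white 2179.5 (576, 257, 64, 67) [[575.0999755859375, 290.3999938964844], [638.5999755859375, 256.29998779296875], [661.7999877929688, 299.5], [598.2999877929688, 333.6000061035156]]
scene white 1345.5 (243, 221, 88, 43) [[242.8000030
[... 1533 characters left out ...]
[[352.5, 308.8999938964844], [361.79998779296875, 274.79998779296875], [402.8999938964844, 286.1000061035156], [393.6000061035156, 320.1000061035156]]
top white 84.0 (635, 0, 5, 22) [[635.0, 0.0], [639.0, 0.0], [639.0, 21.0], [635.0, 21.0]]
top white 7.0 (294, 243, 4, 4) [[293.5, 244.5], [295.5, 242.5], [297.5, 244.5], [295.5, 246.5]]
top white 5.0 (401, 230, 4, 4) [[400.79998779296875, 230.60000610351562], [403.20001220703125, 229.39999389648438], [404.3999938964844, 231.8000030517578], [402.0, 233.0]]
top white 4.0 (287, 179, 3, 3) [[287.0, 179.0], [289.0, 179.0], [289.0, 181.0], [287.0, 181.0]]
top white 4.0 (381, 205, 4, 5) [[381.0, 205.0], [384.0, 205.0], [384.0, 209.0], [381.0, 209.0]]
```

View pics/tc.png

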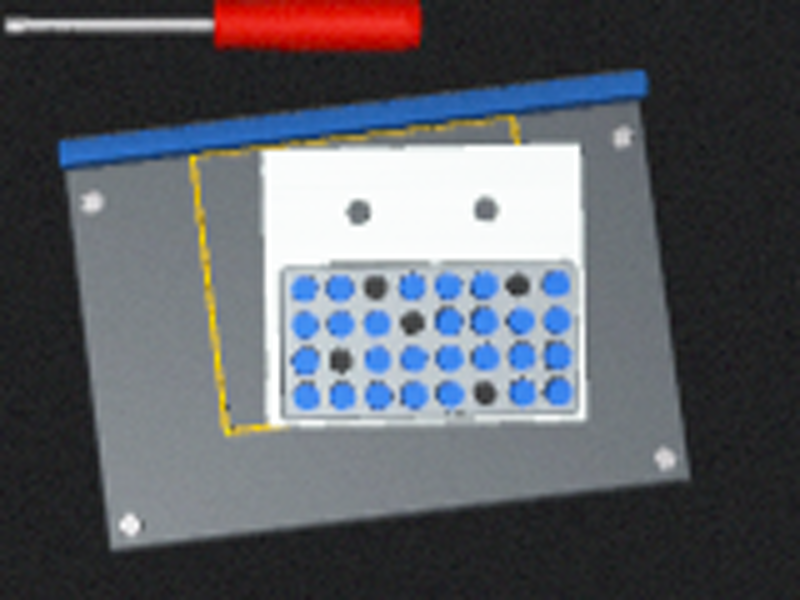

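View pics/sc.png

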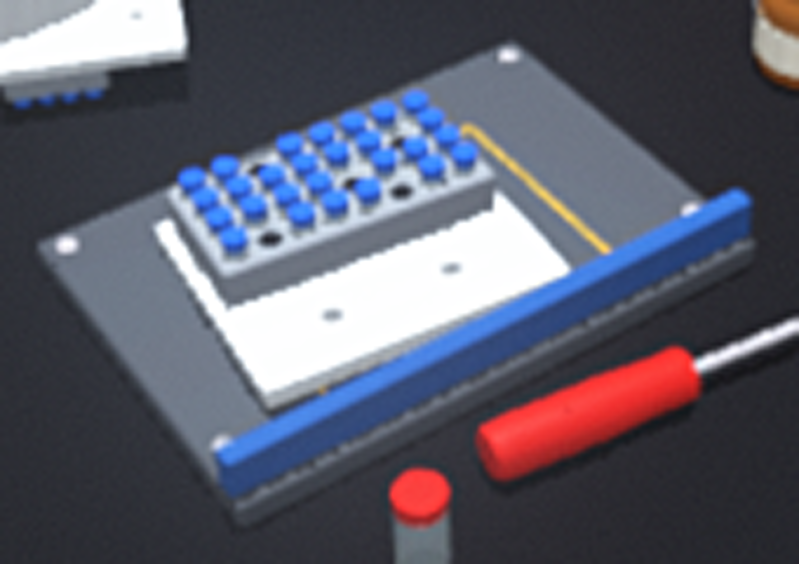

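The top crop shows the deck screws, the near deck corners (110,549) and (690,480), the yellow frame and the tray holes (358,211) and (486,209). The tray is about 0.1 rad clockwise of the dock. The scene crop shows the same screws, and tray corners at (268,405), (572,270) and (158,228).

```bash
python3 - <<'E'
from h import *
from bench import robot
S,T=robot.get_image("scene"),robot.get_image("top")
t=lambda u,v:((u+.5)/5-.5+270,(v+.5)/5-.5+140)
s=lambda u,v:((u+.5)/4.7-.5+210,(v+.5)/4.7-.5+180)
np.set_printoptions(precision=1,suppress=True)
for n,a,b in [("screwFL",(91,202),(690,210)),("screwFR",(622,137),(222,443)),("screwNR",(665,458),(66,245)),("screwNL",(130,524),(508,54)),
 ("trayFL",(264,151),(572,270)),("trayFR",(581,144),(268,402)),("trayNR",(587,420),(158,228)),("hole0",(358,211),(451,268)),("hole1",(486,209),(333,315)),
 ("fenceOutL",(59,142),(750,203)),("fenceOutR",(647,70),(218,460))]:
    print(n,*tri(T,t(*a),S,s(*b)))
P={n:plane(T,t(*a),z) for n,a,z in [("deckNL",(110,549),15),("deckNR",(690,480),15),("yNL",(228,432),15),("yFL",(193,156),15),("yFR",(515,118),15),("fInL",(62,166),37),("fInR",(648,95),37),("fOutL",(59,142),37),("fOutR",(647,70),37),
 ("sFL",(91,202),15),("sFR",(622,137),15),("sNR",(665,458),15),("sNL",(130,524),15)]}
for k,v in P.items():print(k,v)
e=P["deckNL"]-P["deckNR"];yaw=np.arctan2(-e[0],e[1]);
print("yaws",yaw,[np.arctan2(-(P[a]-P[b])[0],(P[a]-P[b])[1]) for a,b in(("fInL","fInR"),("fOutL","fOutR"),("sFL","sFR"),("sNL","sNR"),("yFL","yFR"))],np.linalg.norm(e))
Y=np.mean([np.arctan2(-(P[a]-P[b])[0],(P[a]-P[b])[1]) for a,b in(("deckNL","deckNR"),("fOutL","fOutR"),("sFL","sFR"),("sNL","sNR"))])
ex=np.array([np.cos(Y),np.sin(Y),0]);m=(P["deckNL"]+P["deckNR"])/2;O=m+117*ex
print("Y",Y,"origin",O)
Ri=np.array([ex,[-ex[1],ex[0],0],[0,0,1]])
for k,v in P.items():print(k,Ri@(v-O))
for a,z in(((358,211),28.5),((486,209),28.5),((264,151),30.5),((581,144),30.5),((587,420),25),((267,424),25)):print("tray",Ri@(plane(T,t(*a),z)-O))
E
```

```text
screwFL [616.  125.3  17.7] 2.4597040663276495
screwFR [ 653.  -127.4   18.2] 1.430808332103505
screwNR [ 500.4 -149.4   16.7] 1.032708936606114
screwNL [463.9 103.7  18. ] 0.727157816906324
trayFL [641.   45.   33.5] 1.1968391689402615
trayFR [ 648.2 -105.2   27.8] 0.8896556438956438
trayNR [ 517.9 -109.9   25.1] 1.0385421670621344
hole0 [613.3  -1.   31.6] 1.3129107069458619
hole1 [615.8 -60.8  31. ] 0.20735534872069175
fenceOutL [642.3 140.2  36.4] 1.198133081531084
fenceOutR [ 681.2 -136.    40.4] 3.901921288767841
deckNL [451.9 113.3  15. ]
deckNR [ 490.4 -161.3   15. ]
yNL [508.4  58.6  15. ]
yFL [640.1  78.2  15. ]
yFR [661.8 -75.9  15. ]
fInL [631.2 139.   37. ]
fInR [ 670.6 -135.3   37. ]
fOutL [642.5 140.7  37. ]
fOutR [ 682.5 -134.8   37. ]
sFL [616.9 126.6  15. ]
sFR [ 653.7 -127.3   15. ]
sNR [ 500.5 -149.3   15. ]
sNL [463.9 104.1  15. ]
yaws 0.13906752147445675 [np.float64(0.1428337439455678), np.float64(0.14421552619658165), np.float64(0.143907306284234), np.float64(0.14347844158491263), np.float64(0.13968591927901003)] 277.26432882977804
Y 0.14266719888504625 origin [586.9  -7.3  15. ]
deckNL [-116.5  138.6    0. ]
deckNR [-117.5 -138.6    0. ]
yNL [-68.3  76.4   0. ]
yFL [64.8 77.2  0. ]
yFR [ 64.3 -78.5   0. ]
fInL [ 64.6 138.6  22. ]
fInR [  64.6 -138.6   22. ]
fOutL [ 76.  138.7  22. ]
fOutR [  76.4 -139.7   22. ]
sFL [ 48.7 128.3   0. ]
sFR [  49.  -128.2    0. ]
sNR [-105.7 -128.2    0. ]
sNL [-105.9  127.8    0. ]
tray [27.6  2.9 13.5]
tray [ 21.2 -57.3  13.5]
tray [61.  43.5 15.5]
tray [  46.2 -105.5   15.5]
tray [-83.2 -92.1  10. ]
tray [-66.8  57.7  10. ]
```

```bash
cat >>h.py <<'E'
from bench import robot
Y=0.1427;O=np.array([586.,-7.3])
def W(x,y,z): return [O[0]+x*np.cos(Y)-y*np.sin(Y),O[1]+x*np.sin(Y)+y*np.cos(Y),z]
def dock(p):
    d=np.array(p[:2])-O;return np.round([d[0]*np.cos(Y)+d[1]*np.sin(Y),-d[0]*np.sin(Y)+d[1]*np.cos(Y),p[2]],1)
def snap(n):
    T=robot.get_image("top")["img"][140:260,270:430];S=robot.get_image("scene")["img"][180:300,210:380]
    cv2.imwrite(n,np.vstack([cv2.resize(T,(400,300),interpolation=cv2.INTER_CUBIC),cv2.resize(S,(400,282),interpolation=cv2.INTER_CUBIC)]))
E
python3 - <<'E'
from h import *
np.set_printoptions(precision=2,suppress=True)
o=[np.pi,0,Y]
print(robot.inverse_kinematics(W(-110,-22,20),o),robot.inverse_kinematics(W(-8,-135,20),[np.pi,0,Y+np.pi/2]),robot.inverse_kinematics(W(-8,-135,20),[np.pi,0,Y-np.pi/2]))
robot.move_ptp(W(-110,-22,150),o)
print(robot.move_linear(W(-110,-22,20),speed=120,f_stop=8),dock(robot.current_tcp_pos()))
f0=robot.current_contact_force()
hit=robot.move_linear(W(-88,-22,20),speed=30,f_stop=10);print(hit,dock(robot.current_tcp_pos()),robot.current_contact_force()-f0)
hit=robot.move_linear(W(-67,-22,20),speed=15,f_stop=6);print(hit,dock(robot.current_tcp_pos()),robot.current_contact_force()-f0,robot.current_t())
snap("pics/p1.png")
E
```

```text
[-0.32  0.32  1.91 -0.    0.92  1.1 ] [-0.41  0.52  1.57  0.    1.05 -0.56] [-0.41  0.52  1.57 -0.    1.05  2.58]
False [-109.5  -22.3   20.6]
False [-88.2 -21.9  19.9] [-0.02 -0.02  1.18]
False [-68.1 -21.8  19.8] [-4.96 -0.9   3.  ] 6.0
```

View pics/p1.png

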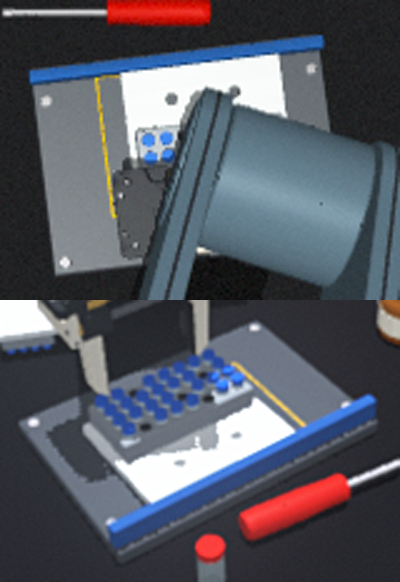

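The tray is now square against the fence, and the push ended at about 5 N. Next is the sideways push.

```bash
python3 - <<'E'
from h import *
np.set_printoptions(precision=2,suppress=True)
robot.move_linear(W(-95,-22,20),speed=100)
robot.move_linear(W(-95,-22,150),speed=150)
o=[np.pi,0,Y+np.pi/2]
robot.move_ptp(W(-8,-135,120),o)
print(robot.move_linear(W(-8,-135,20),speed=100,f_stop=8),dock(robot.current_tcp_pos()))
robot.sleep(.3);f0=robot.current_contact_force()
for y in (-110,-100,-94,-90,-88,-86,-84,-82,-80):
    hit=robot.move_linear(W(-8,y,20),speed=20,f_stop=7);print(hit,dock(robot.current_tcp_pos()),robot.current_contact_force()-f0)
    if hit:break
print(robot.current_t());snap("pics/p2.png")
E
```

```text
False [  -7.4 -135.3   20.7]
False [  -8.  -110.1   20. ] [-0.79 -0.48  0.34]
False [ -7.9 -99.9  20.1] [-1.71 -0.57  0.48]
False [ -8.  -93.8  20. ] [-0.15 -0.15  1.05]
False [ -8.  -89.8  20. ] [-0.75 -0.01  0.95]
False [ -8.  -87.8  20. ] [-0.57 -0.69  1.67]
False [ -8.  -85.8  20. ] [-0.32 -0.69  0.44]
False [ -8.  -83.8  20. ] [-0.24  0.02  0.36]
False [ -8.  -81.8  20. ] [-0.67 -0.44 -0.1 ]
False [ -8.  -79.8  20. ] [-1.08 -0.43  0.44]
14.5833
```

View pics/p2.png

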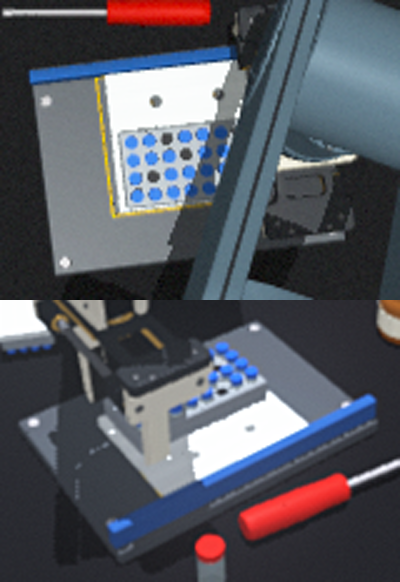

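The tray is almost at the yellow frame, with 2–3 mm still to go (its left edge is right of the line at 100,80). I'll continue in 1 mm steps, tracking hole0 in the top view.

```bash
cat >>h.py <<'E'
def holes(z=25):
    d=robot.get_image("top");g=cv2.cvtColor(d["img"],cv2.COLOR_BGR2GRAY);out=[]
    for y in(30,-30):
        # predicted pixel by nearest grid search-free projection
        e=np.array(W(35,y,z))-d["eye"];v=R.from_euler("xyz",d["orientation"]).inv().apply(e)
        f=200/np.tan(np.radians(d["fovy"]/2));u,w=int(round(d["cx"]+f*v[0]/v[2])),int(round(d["cy"]+f*v[1]/v[2]))
        c=g[w-5:w+6,u-5:u+6].astype(float);wt=np.clip(np.percentile(c,80)-25-c,0,None);yy,xx=np.mgrid[w-5:w+6,u-5:u+6]
        out+=[dock(plane(d,((wt*xx).sum()/wt.sum(),(wt*yy).sum()/wt.sum()),z))[:2] if wt.sum() else None]
    return out
E
python3 - <<'E'
from h import *
np.set_printoptions(precision=2,suppress=True)
f0=robot.current_contact_force();print(holes())
for y in np.arange(-79,-71.5,1):
    hit=robot.move_linear(W(-8,y,20),speed=10,f_stop=5);f=robot.current_contact_force()-f0
    print(hit,dock(robot.current_tcp_pos()),f,holes())
    if hit or np.hypot(*f[:2])>4:break
print(robot.current_t());snap("pics/p3.png")
E
```

```text
[array([35.5, 24. ]), array([ 32.4, -37.1])]
False [ -8. -79.  20.] [ 0.33  0.43 -0.24] [array([35.5, 24.8]), array([ 33. , -37.1])]
False [ -8.  -77.9  20. ] [ 0.61 -0.05  0.49] [array([35.6, 26. ]), array([ 32.8, -36.5])]
False [ -8.  -76.8  20. ] [1.04 0.05 0.83] [array([34. , 30.7]), array([ 33.3, -34.8])]
False [ -8.  -75.9  20. ] [-0.04 -0.04 -0.15] [array([34. , 30.8]), array([ 33.1, -34.7])]
False [ -8.  -74.9  20. ] [ 1.12  0.11 -0.75] [array([34.3, 31.2]), array([ 32.8, -34.4])]
False [ -8.  -73.9  20. ] [ 1.19 -0.21 -0.91] [array([34.9, 31.7]), array([ 32.7, -34. ])]
False [ -8.  -72.9  20. ] [ 1.09 -1.48  1.03] [array([35.3, 31.7]), array([ 32.7, -33.9])]
False [ -8.1 -72.2  20. ] [-0.62 -0.95  0.72] [array([35. , 31.9]), array([ 32.7, -33.7])]
17.1333
```

View pics/p3.png

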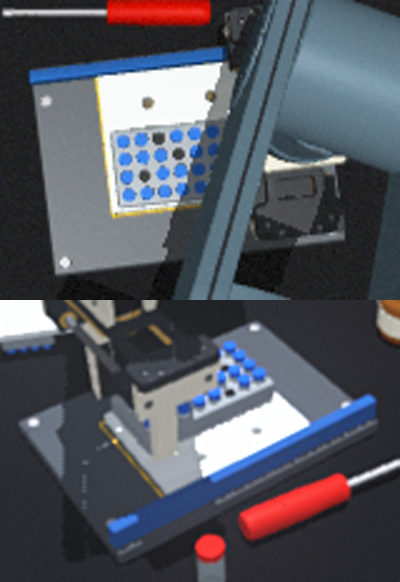

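In the top crop the tray edge now lies on the yellow line at (100,80), and the holes at (148,102) and (210,96) show brass. I'll back off and check whether it has dropped.

```bash
python3 - <<'E'
from h import *
robot.move_linear(W(-8,-105,20),speed=80)
robot.move_linear(W(-8,-135,130),speed=150)
robot.move_ptp(W(-150,-200,200),[np.pi,0,Y+np.pi/2])
print(holes(),robot.current_t())
T,S=robot.get_image("top"),robot.get_image("scene")
a=cv2.resize(T["img"][148:240,285:400],None,fx=4,fy=4,interpolation=cv2.INTER_CUBIC);b=cv2.resize(S["img"][195:275,235:355],None,fx=4,fy=4,interpolation=cv2.INTER_CUBIC)[:, :460]
cv2.imwrite("pics/p4.png",np.hstack([a[:320,:400],b[:320,:400]]))
E
```

```text
[array([35. , 31.8]), array([ 34.3, -28.5])] 19.475
```

View pics/p4.png

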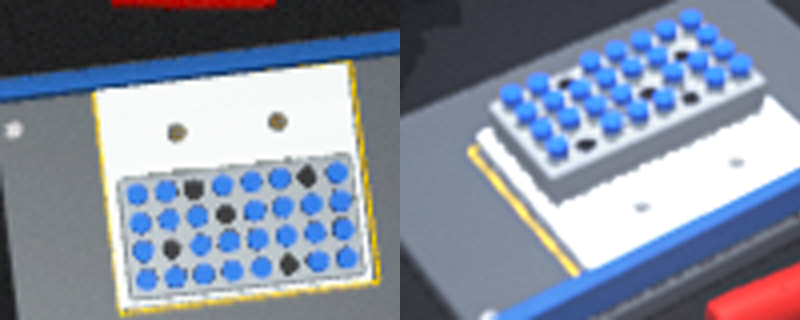

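```bash
python3 - <<'E'
from h import *
T,S=robot.get_image("top"),robot.get_image("scene")
t=lambda u,v:((u+.5)/4-.5+285,(v+.5)/4-.5+148)
s=lambda u,v:((u+.5)/4-.5+235,(v+.5)/4-.5+195)
for n,a,b in(("hole0",(177,132),(337,162)),("hole1",(277,121),(242,207)),("FR",(350,64),(184,269)),("NR",(375,278),(81,138))):
    p,e=tri(T,t(*a),S,s(*b));print(n,dock(p),round(e,1))
for n,a in(("FL",(97,92)),("FR",(350,64)),("NR",(375,278)),("NL",(120,310))):print(n,[dock(plane(T,t(*a),z)) for z in(25,31)])
print("yellowL,R",dock(plane(T,t(95,110),15)),dock(plane(T,t(359,110),15)))
E
```

```text
hole0 [35.1 31.2 25.9] 0.1
hole1 [ 34.3 -28.8  25.5] 0.8
FR [ 60.9 -77.3  31.1] 5.4
NR [-64.1 -73.   25.3] 2.3
FL [array([64.6, 75.3, 25. ]), array([63.8, 75.3, 31. ])]
FR [array([ 63. , -75.9,  25. ]), array([ 62.3, -75. ,  31. ])]
NR [array([-64.7, -74.1,  25. ]), array([-64.7, -73.2,  31. ])]
NL [array([-65.2,  77.3,  25. ]), array([-65.2,  77.3,  31. ])]
yellowL,R [55.3 77.8 15. ] [ 36.2 -79.1  15. ]
```

Both holes now triangulate at z ≈ 25.7 mm, against 31.3 mm before. They lie within about 1.3 mm of the pin axes, with brass visible in each, so the tray is seated.

```bash
python3 -c "
from bench import robot
print(robot.hand_in(),robot.current_t())"
```

```text
the job is handed in; nothing more can be done
the job is handed in; nothing more can be done
```

The job is handed in at about 20 s of the 64 s: the cameras show the tray down flat over both pins, each hole about 1 mm off its pin; it was only pushed, nothing else was touched, and no verdict was shown.

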